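Clear the rubber offcuts off the cobbler's cutting plate

TASK

Pick up the wooden scraper block and use it to push all four rubber offcuts off the white cutting plate into the low empty tray beside it, never touching the offcuts with the gripper. Then put the scraper back in the middle of the dark rubber mat, standing on its foot midway between the glue tin and the brush jar, with its length square across the line from one to the other. Do not shift the tin, the jar, the tape reel or the spool.

Things in the scene. Friction and masses are not known exactly. Their poses are not given: they have to be found in the camera images.
- plate: (All sizes in mm.) White plastic cutting plate fixed on the bench, 270 (x) x 340 (y) x 50 high, origin at the centre of its underside, so its top is 50 above the bench. Its x axis points away from the robot (yaw up to 0.17 rad); the tray and the tool caddy lie along its two y ends.
- anvil: Small steel bench anvil fixed on the plate's farther half, 50 (along plate x) x 40 (along plate y) x 60 high, same yaw as the plate, origin at the centre of its underside. An offcut beside it, on the side away from the tray, cannot be pushed straight to the tray.
- tray: Low empty black open tray fixed on the bench, touching (2 gap) one y end of the plate, either the +y or the -y end: 310 (x) x 100 (y) x 30 high, walls and floor 4, origin at the centre of its underside, axes as the plate's. Its rim is 20 below the plate's top.
- caddy: Black tool caddy, full of screwdrivers and brass pots, fixed at the other y end of the plate (2 gap): 270 x 100, walls 50 high, contents up to 52 high; origin at the centre of its underside, axes as the plate's.
- scraper: Loose wooden scraper block, symmetric front to back and end to end, 160 g: a foot 26 (x) x 90 (y) x 18 high, with a grip rib 22 (x) x 70 (y) on it up to 78 above the underside. Origin at the centre of its underside, z up; y is its length. It starts standing on the paper sheet between the tape reel and the spool, underside 3 above the bench.
- strip: Loose black rubber offcut: a straight strip, 72 x 24, 14 thick, 35 g, lying flat on the plate (any yaw). Origin at the centre of the underside of that bounding rectangle; x is the first dimension.
- angle: Loose black rubber offcut: an L-shaped piece, bounding 60 x 40 (a 60 x 18 bar with a 20 x 22 leg), 14 thick, 35 g, lying flat on the plate (any yaw). Origin at the centre of the underside of that bounding rectangle; x is the first dimension.
- heel: Loose black rubber offcut: a D-shaped heel piece, 51 x 46, 14 thick, 35 g, lying flat on the plate (any yaw). Origin at the centre of the underside of that bounding rectangle; x is the first dimension.
- taper: Loose black rubber offcut: a piece with a wide and a narrow end, 64 x 34, 14 thick, 35 g, lying flat on the plate (any yaw). Origin at the centre of the underside of that bounding rectangle; x is the first dimension.
- mat: Dark rubber mat fixed on the bench on one side of the plate group (left or right), 340 (x) x 120 (y) x 3 high; origin at the centre of its underside. Its x axis runs from the nearer to the farther of the tin and jar; its centre is midway between them.
- tin: Closed glue tin standing on the mat, 80 diameter, 90 high, 115 from the mat's centre along its x axis (nearer or farther end), loose. Origin at the centre of its underside.
- jar: Amber jar of brushes standing on the mat's other end, 68 diameter, 85 high with brush handles up to 160, 115 from the mat's centre, loose. Origin at the centre of its underside.
- reel: Black tape reel lying flat, 90 diameter, 25 high, loose, on the paper sheet 115 from the sheet's centre. Origin at the centre of its underside. Bystander.
- spool: Yellow thread spool standing on the paper sheet's other end, 64 diameter, 84 high, loose. Origin at the centre of its underside. Bystander.
Things that resemble listed ones, but are neither listed nor needed, are in the scene too. Of the things shaped like the scraper, the wooden one is meant.

How it is judged (in metres and radians):
On the way, in this order (a step that is already met when the one before it is completed fails the run):
1. the scraper has been picked up (height (world z) of scraper above 0.04 m), for 0.2 s.
2. all four offcuts lie in the tray (x of strip in the frame of tray between -0.155 and 0.155 m and y of strip in the frame of tray between -0.05 and 0.05 m and z of each of strip, angle, heel, taper in the frame of tray below 0.05 m and x of angle in the frame of tray between -0.155 and 0.155 m and y of angle in the frame of tray between -0.05 and 0.05 m and x of heel in the frame of tray between -0.155 and 0.155 m and y of heel in the frame of tray between -0.05 and 0.05 m and x of taper in the frame of tray between -0.155 and 0.155 m and y of taper in the frame of tray between -0.05 and 0.05 m), for 0.2 s.
At the end, for the whole second after the job is handed in: All four offcuts at rest in the tray (origins within its outline, under 50 mm above its underside); scraper released, upright, at rest on the mat, within 20 mm of midway between tin and jar along and across their line, its length square to that line within 12 degrees (all of step 2 and x of scraper in the frame of mat between -0.02 and 0.02 m and y of scraper in the frame of mat between -0.02 and 0.02 m and z of scraper in the frame of mat below 0.01 m and angle between scraper's own z axis and vertical below 0.1 rad and angle between the x axis of scraper and the x axis of mat, either way round below 0.21 rad and linear speed of each of strip, angle, heel, taper, scraper below 0.02 m/s); the robot touches nothing.
It fails at once if the gripper or arm touches an offcut (contact force between any of the fingers, the arm and strip above 0.5 N or contact force between any of the fingers, the arm and angle above 0.5 N or contact force between any of the fingers, the arm and heel above 0.5 N or contact force between any of the fingers, the arm and taper above 0.5 N).
It fails at once if the tin, jar, reel or spool is shifted by more than 25 mm or tipped (distance of any of tin, jar, reel, spool from where it was at the start of the episode above 0.025 m or angle between any of tin, jar, reel, spool's own z axis and vertical above 0.35 rad).
It also fails if it takes over 72 s, if anything falls off the work surface, if the arm or the gripper's body presses on something with over 40 N, if the wrist force passes 120 N, or if a joint passes its speed limit or range.

ROBOT

A 6-joint arm with a two-finger parallel gripper is mounted at the origin on the work surface. World frame = base frame: x ahead of the robot, y to its left, z up, the work surface at z = 0. Lengths are in mm, angles in rad, forces in N, time in s.
With the tool pointing down it reaches from about 350 to 875 mm from the base axis. Payload 4.2 kg.
Tool frame: the origin (TCP) lies at the very end of the fingers, on their centre line; the grasp point (between the pads) lies 19 mm behind it; z points along the fingers, y is the direction in which the jaws open and shut (so a half turn about z gives the same grasp; the last joint's range is limited). The gripper opens to 85 mm and grips with 20 to 120 N. Pads are 22 mm wide; open, the fingers measure 114 mm over their backs; the gripper's body (76 mm by 85 mm) begins 54 mm behind the grasp point. The pads swing forward as they close: fully open they stand 13 mm farther back than shut.
Start: joints at [1.46, 0.385, 0.008, 0, -1.194, -0.259], TCP at [225.86, 582.74, 231.312] pointing down, gripper open.
Joint ranges: [-3.14, 3.14], [-1.21, 2.06], [-1.07, 1.41], [-3.16, 2.05], [-2.99, -0.16], [-3.1, 3.1]. Speed limits (rad/s): [2.79, 2.79, 3.14, 3.14, 3.14, 3.14].

INTERFACE

Orientations are given as a unit quaternion [x, y, z, w].
In Python, from bench import arm, optics, job gives the robot as it stands.
- The arm moves only by the tool send_rows, never from a script. Its argument "steps" is a list that holds one entry, the list of rows, each a list of 5 numbers: the shift along the tool's x, y, z in cm, then the turn about the tool's z in rad, then the opening, from 0 (shut) to 1 (fully open). A call has 1 to 10 rows; each row shifts and turns the pose as measured when the row begins, along the tool's axes as they then stand; what a row does not reach is not made up. A row lasts 1/12 s, in which the tool goes at most 41.7 mm and 7.16 degrees, less where a joint would pass 70% of its speed; a pose out of reach is approached as far as the arm can. A call with a gripper value outside its range is refused whole. The fingers move at their own pace and stop on an object; the grip force is fixed at half the most. Time passes only in rows, so rows that do not move let the fingers close. It gives the time, the measured TCP pose, the force and the opening at its end, in the units of the state.
- arm.read_state(): the state, without advancing time (a new reading comes with each control period).
- optics.get_image(name): name is "scene" or "top"; returns (picture, depth): 384x512x3 uint8, blue, green, red; 384x512 float32, mm along the optical axis (not along the pixel's ray), 0 where there is no reading.
- optics.get_calibration(name): a dict with "K" (3x3 intrinsics, pixels), "rvec" (rotation vector, rad) and "tvec" (3), from world to camera coordinates, as OpenCV has them. Camera axes: x right, y down, z forward; pixel columns grow to the right and rows downward; lengths in mm; the calibration is good to about 2 mm. A picture is of the moment at which its call begins. get_calibration takes no time and is no camera call.
- job.job_done(): hands the job in, once; it reports no verdict.
The state is a dict: "clock": time; "joints": joint angles; "joint_vel": joint speeds; "joint_efforts": joint torques, N m; "position": TCP position; "ee_rot": TCP orientation; "contact_force": force on the tool from outside, world axes, zero at the start; "wrist_torque": the same for the moment, N m; "gripper_width": finger opening in mm.
Only numpy, scipy, OpenCV 4.12 (cv2) and the standard library are available. Lean on these libraries where they do the work, as an engineer would, in place of code of your own. Each camera call takes 0.05 s, during which the arm holds its last target. There are 200 camera calls.

## Working session

There is one attempt and no reset: what is moved stays moved. The work goes in short steps, Python scripts to look and compute and a tool call to move; the robot and the scene stay as the last step left them, time stands still between calls to the robot, and variables do not carry over. Pictures are saved under pics/ and viewed, about 8 in all and at most 12, crops included, and the job is handed in when it is done.

Besides the shell and the picture viewer there is one more tool, called after ">>>" as name([rows], argument=value, ...), one row to a line, values as JSON. send_rows: Moves the arm, as the interface text tells. Its arguments: {"type":"object","properties":{"steps":{"type":"array","items":{"type":"array","items":{"type":"array","items":{"type":"number"}}}}},"required":["steps"]}

```bash
ls; mkdir -p pics; cat > h.py <<'E'
import numpy as np, cv2
from bench import arm, optics, job
def cal(n):
    c=optics.get_calibration(n); return np.array(c["K"],float),cv2.Rodrigues(np.array(c["rvec"],float))[0],np.array(c["tvec"],float).ravel()
def ray(n,uv,z):
    K,R,t=cal(n); uv=np.atleast_2d(np.array(uv,float))
    d=np.c_[uv,np.ones(len(uv))]@np.linalg.inv(K).T@R; o=-R.T@t
    return o+d*((z-o[2])/d[:,2])[:,None]
def cloud(n,dep):
    K,R,t=cal(n); v,u=np.indices(dep.shape)
    p=np.stack([(u-K[0,2])/K[0,0],(v-K[1,2])/K[1,1],np.ones(dep.shape)],-1)*dep[...,None]
    return (p-t)@R
def proj(n,P):
    K,R,t=cal(n); q=(np.atleast_2d(P)@R.T+t)@K.T; return q[:,:2]/q[:,2:]
E
python3 - <<'E'
from h import *
for n in("top","scene"):
    im,d=optics.get_image(n); cv2.imwrite(f"pics/{n}0.png",im); np.save(f"{n}0.npy",d)
    K,R,t=cal(n); print(n,K[0,0],-R.T@t,R[2], (d==0).mean())
s=arm.read_state(); print(s)
E
```

```text
pics
top 381.81526877913706 [ 234.63051761  -18.2926664  1062.01618207] [ 0.21944827  0.00805699 -0.97559087] 0.0037841796875
scene 363.6877248978878 [1168.32776851  422.72299383 1046.81967706] [-0.54556935 -0.32300707 -0.77331786] 0.0038706461588541665
{'clock': 0.1, 'joints': array([ 1.45958414e+00,  3.85487806e-01,  6.78537148e-03, -4.75778151e-04,
       -1.19399643e+00, -2.58585453e-01]), 'joint_vel': array([-0.0005506 , -0.00304799,  0.00538433,  0.00418916,  0.00161421,
       -0.0006425 ]), 'joint_efforts': array([-2.74763506e-04, -3.93316126e+01,  1.88931155e+01,  4.19799596e+00,
       -2.54636041e-03,  6.14388028e-06]), 'position': array([225.68545171, 582.27753267, 230.32895623]), 'ee_rot': array([ 9.82938254e-01, -1.83933236e-01, -1.50484597e-04,  9.64966545e-04]), 'contact_force': array([-0.62758773, -0.51704595, -0.10304354]), 'wrist_torque': array([ 0.00200549,  0.00924169, -0.01057105]), 'gripper_width': 85.41215806891165}
```

View pics/top0.png

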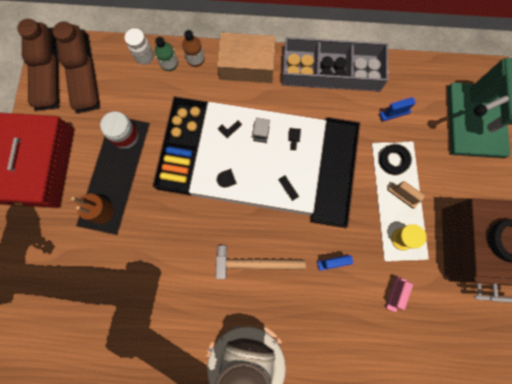

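View pics/scene0.png

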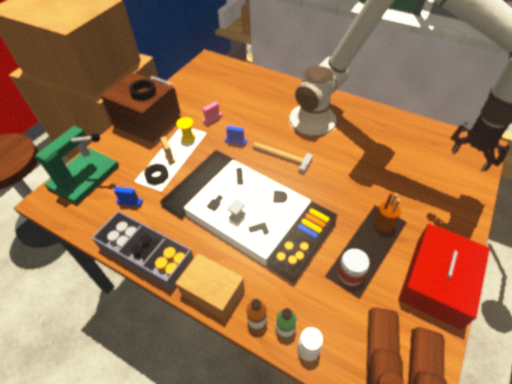

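Top view: the tray is the black strip at (335,172) on the -y side and the caddy is at (180,145). The offcuts are at (230,129), (294,137), (226,178) and (289,188), with the anvil at (261,130). The mat spans tin (118,128) to jar (97,207).
Candidates for the scraper are the wooden block on the paper (405,193), blue blocks (397,108) and (335,262), and a pink block (400,294). I choose the wooden one, between the reel (395,158) and the spool (410,237).

```bash
python3 - <<'E'
from h import *
im=cv2.imread("pics/top0.png"); d=np.load("top0.npy"); P=cloud("top",d)
hsv=cv2.cvtColor(im,cv2.COLOR_BGR2HSV)
def reg(m,u0,v0,u1,v1):
    r=np.zeros_like(m); r[v0:v1,u0:u1]=m[v0:v1,u0:u1]; return r
# plate
w=((hsv[...,1]<50)&(hsv[...,2]>150)).astype(np.uint8)
w=reg(w,185,95,335,220)
c=max(cv2.findContours(w,0,2)[0],key=cv2.contourArea)
hull=ray("top",cv2.convexHull(c)[:,0],50)
r=cv2.minAreaRect(hull[:,:2].astype(np.float32)); print("plate",r, np.median(P[w>0][:,2]))
box=np.zeros_like(w); cv2.fillPoly(box,[cv2.convexHull(c)],1)
dk=(box>0)&(hsv[...,2]<90)
n,l,st,ce=cv2.connectedComponentsWithStats(dk.astype(np.uint8))
for i in range(1,n):
    if st[i,4]>40:
        uv=np.argwhere(l==i)[:,::-1]; q=ray("top",uv,64)[:,:2]
        print("off",ce[i],st[i,4],q.mean(0),cv2.minAreaRect(q.astype(np.float32)),np.median(P[l==i][:,2]))
# by depth on plate
hi=(box>0)&(P[...,2]>85); q=P[hi]; print("anvil",q.mean(0),q[:,2].max(),cv2.minAreaRect(q[q[:,2]>105][:,:2].astype(np.float32)))
for nm,(a,b,c_,e) in dict(scr=(385,175,425,210),tin=(98,108,140,152),jar=(68,188,118,228),reel=(375,140,415,175),spool=(390,220,430,252),tray=(310,115,362,228)).items():
    q=P[b:e,a:c_].reshape(-1,3); 
    for z0,z1 in ((5,15),(15,30),(30,60),(60,76),(76,95),(95,180)):
        s=q[(q[:,2]>z0)&(q[:,2]<z1)]
        if len(s)>15: print(nm,z0,z1,len(s),s.mean(0).round(1),[np.round(x,1) for x in cv2.minAreaRect(s[:,:2].astype(np.float32))])
c=np.hstack([cv2.resize(im[130:260,350:450],None,fx=4,fy=4),cv2.resize(cv2.imread("pics/scene0.png")[100:200,130:230],(400,520))[:, :]])
cv2.imwrite("pics/crop1.png",c)
E
```

```text
plate ((557.5206298828125, 3.5804901123046875), (340.49688720703125, 270.3480529785156), 84.20777130126953) 49.095740464287054
off [229.18181818 129.01515152] 132 [624.86569605  89.30623297] ((632.5581665039062, 89.21002960205078), (34.362998962402344, 52.22266387939453), 47.69681167602539) 63.30488655956231
off [293.74556213 137.12426036] 169 [612.99036015 -90.73311018] ((607.7658081054688, -91.75450134277344), (58.7436408996582, 27.808738708496094), 2.747448682785034) 63.004957133899474
off [259.33333333 138.12280702] 57 [603.72121584   4.05526951] ((603.521240234375, 4.819629669189453), (35.15951919555664, 13.424581527709961), 83.79411315917969) 61.87642920576746
off [225.65898618 178.53917051] 217 [482.85594253  87.12344715] ((482.4803466796875, 88.73573303222656), (40.5829963684082, 43.290748596191406), 22.94767189025879) 63.084547664282134
off [288.03508772 187.44444444] 171 [469.27759858 -81.8531185 ] ((469.2364501953125, -81.73324584960938), (66.58623504638672, 18.910627365112305), 35.19938659667969) 63.013924657308074
anvil [563.57255491  -3.27062066 245.54140238] 1062.01618
[... 2104 characters left out ...]
.6   10.5] [array([ 368.4, -420.7]), array([94.1, 84.3]), np.float64(89.1)]
spool 15 30 62 [ 351.8 -393.5   19.7] [array([ 356.2, -398. ]), array([55.6, 31.1]), np.float64(13.6)]
spool 30 60 42 [ 353.  -390.1   40. ] [array([ 354.3, -391.6]), array([36.4, 11.1]), np.float64(13.8)]
spool 76 95 498 [ 357.8 -406.8   86.1] [array([ 358.5, -407.6]), array([62.2, 61.4]), np.float64(33.0)]
tray 5 15 696 [ 537.7 -224.9    6.9] [array([ 542. , -223.9]), array([103.2, 322.3]), np.float64(82.8)]
tray 15 30 464 [ 540.1 -227.    25.6] [array([ 537.6, -216.3]), array([106.2, 311.3]), np.float64(83.8)]
tray 30 60 1040 [ 565.6 -161.    47. ] [array([ 539.2, -194.5]), array([146.8, 308. ]), np.float64(84.1)]
```

View pics/crop1.png

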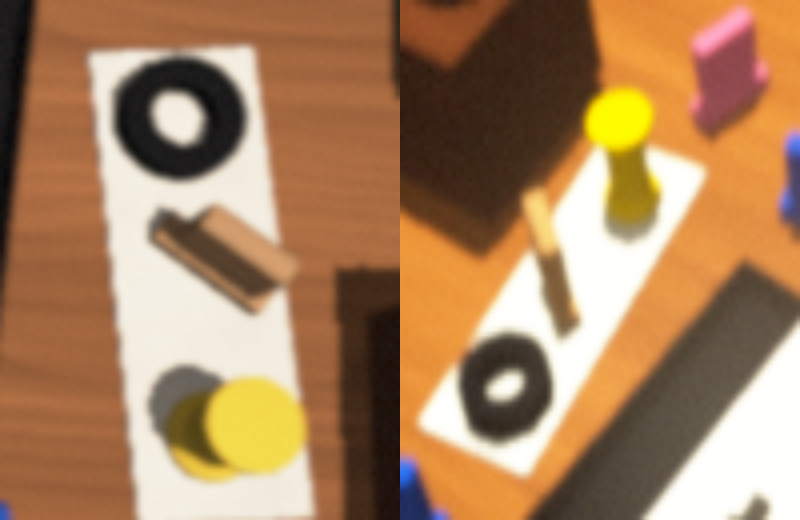

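The crop confirms it: the wooden block is at about (225,255) in the crop, standing between the black reel and the yellow spool. Next I measure it from the second view, and get the offcut and anvil extents in the plate frame.

```bash
cat >> h.py <<'E'
PC=np.array([557.5,3.6]); A=-0.101; EX=np.array([np.cos(A),np.sin(A)]); EY=np.array([-np.sin(A),np.cos(A)])
def toplate(q): q=np.atleast_2d(q)[:,:2]-PC; return np.c_[q@EX,q@EY]
def fromplate(x,y): return PC+x*EX+y*EY
E
python3 - <<'E'
from h import *
C={n:cloud(n,np.load(n+"0.npy")).reshape(-1,3) for n in("top","scene")}
for n,P in C.items():
    print(n)
    def near(c,r,z0,z1): return P[(np.hypot(P[:,0]-c[0],P[:,1]-c[1])<r)&(P[:,2]>z0)&(P[:,2]<z1)]
    def rect(nm,q): print(nm,len(q),[np.round(x,1) for x in cv2.minAreaRect(q[:,:2].astype(np.float32))],q[:,2].mean().round(1))
    s=near((476,-408),48,77,86); rect("rib",s)
    w,v=np.linalg.eigh(np.cov(s[:,:2].T)); print("yaw",np.degrees(np.arctan2(v[1,1],v[0,1])))
    for nm,c,z in(("tin",(606,396),(87,94)),("jar",(380,427),(80,90)),("reel",(583,-386),(23,30)),("spool",(358,-408),(82,90))): rect(nm,near(c,50,*z))
    a=near((610,10),60,105,115); a=a if len(a) else near((610,10),60,95,120); q=toplate(a); print("anvil plate",q.min(0).round(),q.max(0).round(),a[:,2].mean())
    for nm,c in(("A",(625,89)),("B",(610,-91)),("C",(483,87)),("D",(469,-82))):
        q=toplate(near(c,48,58,72)); print(nm,len(q),np.percentile(q,2,0).round(),np.percentile(q,98,0).round(),q.mean(0).round())
    b=P[(abs(toplate(P)[:,0])<120)&(toplate(P)[:,1]<-150)&(toplate(P)[:,1]>-250)]
    print(np.histogram(b[:,2],bins=[-5,0,2,6,10,25,35,45,55])[0])
E
```

```text
top
rib 193 [array([ 478.3, -409.6]), array([68.8, 23.5]), np.float64(55.1)] 80.1
yaw 56.00579830616018
tin 468 [array([608. , 398.4]), array([72. , 70.7]), np.float64(56.7)] 91.4
jar 385 [array([379.8, 429.3]), array([64.4, 66.9]), np.float64(58.0)] 86.3
reel 539 [array([ 583. , -386.9]), array([87.1, 88.5]), np.float64(5.4)] 26.9
spool 477 [array([ 358.5, -407.6]), array([62.2, 61.4]), np.float64(33.0)] 86.2
anvil plate [ 38. -18.] [88. 22.] 108.99489200341756
A 188 [38. 65.] [ 87. 120.] [61. 91.]
B 220 [  32. -106.] [ 93. -74.] [ 66. -90.]
C 279 [-104.   49.] [-56.  98.] [-82.  75.]
D 234 [-107. -123.] [-50. -69.] [-78. -96.]
[ 102  435 1283  140    2  113   11  617]
scene
rib 71 [array([ 480. , -404.6]), array([69.4, 21.3]), np.float64(57.0)] 80.9
yaw 56.09038082373198
tin 338 [array([608.2, 403. ]), array([69., 73.]), np.float64(27.4)] 91.9
jar 205 [array([383.1, 434.5]), array([62.8, 66.2]), np.float64(6.3)] 86.8
reel 226 [array([ 582.8, -382.5]), array([90.3, 87.1]), np.float64(46.7)] 27.3
spool 130 [array([ 358.8, -401.8]), array([65.7, 60.1]), np.float64(38.7)] 86.6
anvil plate [ 39. -15.] [89. 28.] 109.75439739086985
A 139 [39. 69.] [ 87. 126.] [62. 96.]
B 134 [  32. -101.] [ 94. -69.] [ 68. -85.]
C 152 [-104.   52.] [-54. 103.] [-80.  80.]
D 101 [-105. -116.] [-49. -66.] [-77. -91.]
[ 18  97 455 139   1   0   2 236]
```

```bash
cat >> h.py <<'E'
from scipy.spatial.transform import Rotation as Ro
def goto(x,y,z,psi_deg):
    s=arm.read_state(); R=Ro.from_quat(s["ee_rot"]).as_matrix(); p=np.array(s["position"])
    psi=np.arctan2(R[1,0],R[0,0]); turn=-((np.radians(psi_deg)-psi+np.pi)%(2*np.pi)-np.pi)
    R2=np.array([[np.cos(np.radians(psi_deg)),np.sin(np.radians(psi_deg)),0],[np.sin(np.radians(psi_deg)),-np.cos(np.radians(psi_deg)),0],[0,0,-1]])
    d=np.array([x,y,z])-p
    print("t",round(s["clock"],2),"pos",p.round(1),"psi",np.degrees(psi).round(1),"w",round(s["gripper_width"],1),"F",np.round(s["contact_force"],1),"j6",round(s["joints"][5],2),"tilt",R[2,2].round(4))
    print(" delta tool now cm",(d@R/10).round(2),"| after turn",(d@R2/10).round(2),"turn",round(turn,3))
E
```

>>> send_rows([
  [[0, 0, 0, 0.125, 0.7], [0, 0, 0, 0.125, 0.7], [0, 0, 0, 0.125, 0.7], [0, 0, 0, 0.125, 0.7], [0, 0, 0, 0.125, 0.7], [0, 0, 0, 0.125, 0.7], [0, 0, 0, 0.125, 0.7], [0, 0, 0, 0.125, 0.7], [0, 0, 0, 0.125, 0.7], [0, 0, 0, 0.125, 0.7]],
])

```text
clock: 0.93
position: [224.4, 578.9, 223.4]
ee_rot: [-0.687, 0.726, -0.004, -0.007]
contact_force: [-0.0, -0.3, -0.0]
gripper_width: 59.5
```

```bash
python3 -c "
from h import *
goto(450,150,230,-124);goto(479,-407,230,-124)"
```

```text
t 0.93 pos [224.4 578.9 223.4] psi -93.2 w 59.5 F [-0.  -0.3 -0. ] j6 -1.51 tilt -0.9999
 delta tool now cm [ 41.58 -24.89  -0.15] | after turn [ 22.94 -42.68  -0.66] turn 0.538
t 0.93 pos [224.4 578.9 223.4] psi -93.2 w 59.5 F [-0.  -0.3 -0. ] j6 -1.51 tilt -0.9999
 delta tool now cm [ 97.03 -30.86   0.64] | after turn [ 67.5  -76.23  -0.66] turn 0.538
```

>>> send_rows([
  [[3.4, -2.1, -0.1, 0.055, 0.7], [3.5, -1.9, -0.1, 0.055, 0.7], [3.6, -1.8, -0.1, 0.055, 0.7], [3.6, -1.6, -0.1, 0.055, 0.7], [3.4, -2.0, -0.1, 0.055, 0.7], [3.4, -2.0, -0.1, 0.055, 0.7], [3.4, -2.0, -0.1, 0.055, 0.7], [3.2, -2.2, -0.1, 0.055, 0.7], [3.2, -2.2, -0.1, 0.055, 0.7], [3.2, -2.2, -0.1, 0.055, 0.7]],
])

```text
clock: 1.77
position: [309.0, 185.2, 232.3]
ee_rot: [-0.454, 0.891, -0.009, -0.01]
contact_force: [0.9, -1.1, -0.6]
gripper_width: 59.6
```

```bash
python3 -c "
from h import *
goto(479,-407,200,-124)"
```

```text
t 1.77 pos [309.  185.2 232.3] psi -126.0 w 59.6 F [ 0.9 -1.1 -0.6] j6 -1.64 tilt -0.9996
 delta tool now cm [ 37.84 -48.52   4.57] | after turn [ 39.59 -47.21   3.23] turn -0.035
```

>>> send_rows([
  [[0.5, -4.0, 0.1, 0, 0.7], [0.5, -4.0, 0.1, 0, 0.7], [1.5, -3.8, 0.2, 0, 0.7], [2.5, -3.2, 0.2, 0, 0.7], [2.7, -3.1, 0.2, 0, 0.7], [2.7, -3.1, 0.2, 0, 0.7], [2.7, -3.1, 0.2, 0, 0.7], [2.7, -3.1, 0.2, 0, 0.7], [2.7, -3.1, 0.2, 0, 0.7], [2.7, -3.1, 0.2, 0, 0.7]],
])

```text
clock: 2.6
position: [454.2, -194.6, 221.9]
ee_rot: [-0.456, 0.89, -0.007, -0.007]
contact_force: [1.9, 0.2, -0.3]
gripper_width: 59.7
```

```bash
python3 -c "
from h import *
goto(479,-407,150,-124)"
```

```text
t 2.6 pos [ 454.2 -194.6  221.9] psi -125.7 w 59.7 F [ 1.9  0.2 -0.3] j6 -0.57 tilt -0.9998
 delta tool now cm [ 15.66 -14.36   7.59] | after turn [ 16.22 -13.93   7.19] turn -0.03
```

>>> send_rows([
  [[2.7, -2.4, 0.8, -0.005, 0.7], [2.7, -2.4, 0.8, -0.005, 0.7], [2.7, -2.4, 0.8, -0.005, 0.7], [2.7, -2.4, 0.8, -0.005, 0.7], [2.2, -1.9, 0.8, -0.005, 0.7], [1.5, -1.4, 0.5, -0.005, 0.7], [0.8, -0.7, 0.5, 0, 0.7], [0, 0, 0, 0, 0.7]],
])

```text
clock: 3.27
position: [475.0, -416.7, 167.6]
ee_rot: [-0.465, 0.885, -0.004, -0.008]
contact_force: [0.9, -0.3, -0.4]
gripper_width: 59.7
```

```bash
python3 -c "
from h import *
goto(479,-407,34,-124); R=Ro.from_quat(arm.read_state()['ee_rot']).as_matrix(); print(R[:,2])
im,d=optics.get_image('top'); cv2.imwrite('pics/t1.png',im)"
```

```text
t 3.27 pos [ 475.  -416.7  167.6] psi -124.5 w 59.7 F [ 0.9 -0.3 -0.4] j6 -0.16 tilt -0.9998
 delta tool now cm [-1.28  0.22 13.34] | after turn [-1.03  0.21 13.36] turn -0.009
[-0.01069387 -0.01568611 -0.99981978]
```

>>> send_rows([
  [[-0.6, 0.1, 2.5, 0, 0.7], [-0.5, 0.1, 2.5, 0, 0.7], [0, 0, 2.5, 0, 0.7], [0, 0, 2.2, 0, 0.7], [0, 0, 1.5, 0, 0.7], [0, 0, 0.6, 0, 0.7], [0, 0, 0, 0, 0.7]],
])

```text
clock: 3.9
position: [481.5, -399.8, 51.5]
ee_rot: [-0.469, 0.883, -0.007, -0.006]
contact_force: [-0.3, 0.4, -0.1]
gripper_width: 59.7
```

```bash
python3 -c "
from h import *
goto(479,-407,34,-124)"
```

```text
t 3.9 pos [ 481.5 -399.8   51.5] psi -124.0 w 59.7 F [-0.3  0.4 -0.1] j6 -0.19 tilt -0.9998
 delta tool now cm [ 0.71 -0.19  1.76] | after turn [ 0.74 -0.2   1.75] turn -0.001
```

Lower the rest of the way, then close.

>>> send_rows([
  [[0.4, -0.2, 1.0, 0, 0.7], [0.2, 0, 0.8, 0, 0.7], [0, 0, -0.1, 0, 0.3], [0, 0, -0.1, 0, 0], [0, 0, -0.1, 0, 0], [0, 0, -0.1, 0, 0], [0, 0, -0.1, 0, 0]],
])

```text
clock: 4.48
position: [482.0, -406.1, 42.1]
ee_rot: [-0.47, 0.883, -0.01, -0.004]
contact_force: [0.4, 0.2, -2.2]
gripper_width: 21.5
```

```bash
python3 -c "
from h import *
goto(479,-407,34,-124)"
```

```text
t 4.48 pos [ 482.  -406.1   42.1] psi -123.9 w 21.5 F [ 0.4  0.2 -2.2] j6 -0.18 tilt -0.9998
 delta tool now cm [0.23 0.2  0.81] | after turn [0.24 0.19 0.81] turn 0.001
```

>>> send_rows([
  [[0, 0, -1.5, 0, 0], [0, 0, -3, 0, 0], [0, 0, -3, 0, 0], [0, 0, -3, 0, 0], [0, 0, -2, 0, 0], [0, 0, -0.1, 0, 0]],
])

```text
clock: 4.98
position: [479.1, -402.4, 170.6]
ee_rot: [-0.469, 0.883, -0.006, -0.006]
contact_force: [1.0, -0.0, -0.9]
gripper_width: 21.3
```

```bash
python3 -c "
from h import *
x,y=fromplate(-78,126); print(x,y); goto(x,y,150,-185.8)
t=0
for n in('top','scene'):
    im,d=optics.get_image(n); cv2.imwrite(f'pics/{n}2.png',im)
    p=arm.read_state()['position']; u,v=proj(n,p)[0].astype(int); print(n,u,v)
    t=cv2.resize(im[max(v-50,0):v+50,u-60:u+60],(396,330)); cv2.imwrite(f'c_{n}.png',t)
cv2.imwrite('pics/lift.png',np.hstack([cv2.imread('c_top.png'),cv2.imread('c_scene.png')]))"
```

```text
492.6018756305994 136.82249604827936
t 4.98 pos [ 479.1 -402.4  170.6] psi -124.1 w 21.3 F [ 1.  -0.  -0.9] j6 -0.17 tilt -0.9999
 delta tool now cm [-45.46  29.08   1.15] | after turn [ 4.1  53.78  2.06] turn 1.078
top 423 182
scene 161 125
```

View pics/lift.png

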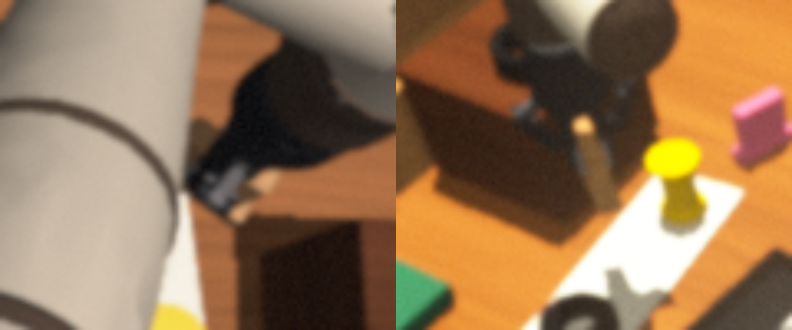

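The scraper is held, with its foot at about (600,190) in the crop; the spool and reel are undisturbed. Now I measure its underside height below the TCP while swinging toward the plate.

```bash
python3 -c "
from h import *
p=np.array(arm.read_state()['position'])
for n in('scene','top'):
    im,d=optics.get_image(n); P=cloud(n,d); k=(np.hypot(P[...,0]-p[0],P[...,1]-p[1])<60)&(P[...,2]>100)&(P[...,2]<185)&(d>0)
    h=cv2.cvtColor(im,cv2.COLOR_BGR2HSV); k2=k&(h[...,1]>70)&(h[...,2]>50)
    q=P[k2]; print(n,len(q),np.percentile(q[:,2],[0,2,5,10,50,98]).round(1)-p[2])
    s=q[q[:,2]<p[2]-15]; print(s.mean(0).round(1),[np.round(a,1) for a in cv2.minAreaRect(s[:,:2].astype(np.float32))])
"
```

```text
scene 125 [-36.70854251 -33.60854251 -32.10854251 -29.20854251  -9.30854251
  17.89145749]
[ 498.2 -374.6  143.2] [array([ 487.2, -387.4]), array([62.3, 24.7]), np.float64(57.4)]
top 66 [-37.60854251 -36.90854251 -36.30854251 -34.50854251 -22.10854251
  17.19145749]
[ 449.9 -427.3  139.6] [array([ 452.8, -419.5]), array([49.3, 18.5]), np.float64(79.4)]
```

>>> send_rows([
  [[-3.3, 2.3, -0.1, 0, 0], [-3.3, 2.3, -0.1, 0, 0], [-3.3, 2.3, 0, 0, 0], [-3.3, 2.3, 0, 0, 0], [-3.3, 2.3, 0, 0, 0], [-3.3, 2.3, 0, 0, 0], [-3.3, 2.3, 0, 0, 0], [-3.3, 2.3, 0, 0, 0], [-3.3, 2.3, 0, 0, 0], [-3.3, 2.3, 0, 0, 0]],
])

```text
clock: 6.02
position: [460.2, 9.2, 140.2]
ee_rot: [-0.46, 0.887, 0.009, -0.026]
contact_force: [1.1, 0.4, -2.8]
gripper_width: 21.5
```

```bash
python3 -c "
from h import *
x,y=fromplate(-78,126); goto(x,y,150,-185.8)"
```

```text
t 6.02 pos [460.2   9.2 140.2] psi -125.1 w 21.5 F [ 1.1  0.4 -2.8] j6 -0.97 tilt -0.9985
 delta tool now cm [-12.26   4.75  -1.24] | after turn [-1.94 13.02 -0.98] turn 1.059
```

>>> send_rows([
  [[-1, 0.5, -0.2, 0.125, 0], [-1, 0.5, -0.2, 0.125, 0], [-1, 1, -0.2, 0.125, 0], [-1, 1, -0.2, 0.125, 0], [-0.5, 1.5, -0.1, 0.125, 0], [0, 1.5, -0.1, 0.125, 0], [0, 1.5, -0.1, 0.125, 0], [0, 1.5, -0.1, 0.125, 0], [0, 1, -0.1, 0.06, 0], [0, 0, 0, 0, 0]],
])

```text
clock: 6.85
position: [447.1, 138.0, 133.4]
ee_rot: [0.055, 0.997, -0.014, -0.043]
contact_force: [-0.8, 0.2, -2.9]
gripper_width: 21.3
```

```bash
python3 -c "
from h import *
x,y=fromplate(-78,126); goto(x,y,90,-185.8); R=Ro.from_quat(arm.read_state()['ee_rot']).as_matrix(); print(R.round(3))"
```

```text
t 6.85 pos [447.1 138.  133.4] psi 173.6 w 21.3 F [-0.8  0.2 -2.9] j6 -2.28 tilt -0.9959
 delta tool now cm [-4.88  0.52  3.93] | after turn [-4.54  0.35  4.34] turn -0.011
[[-0.99   0.109 -0.088]
 [ 0.112  0.994 -0.023]
 [ 0.085 -0.032 -0.996]]
```

>>> send_rows([
  [[-2.3, 0.1, 0, 0, 0], [-2.3, 0.1, 0, 0, 0], [0, 0, 0, 0, 0]],
])

```text
clock: 7.1
position: [490.6, 133.3, 124.8]
ee_rot: [0.051, 0.997, -0.016, -0.048]
contact_force: [0.5, 0.7, -2.6]
gripper_width: 21.4
```

```bash
python3 -c "
from h import *
x,y=fromplate(-78,126); goto(x,y,90,-185.8); R=Ro.from_quat(arm.read_state()['ee_rot']).as_matrix(); print(R.round(3)); s=arm.read_state(); print(s['joints'].round(3),s['joint_vel'].round(3))"
```

```text
t 7.1 pos [490.6 133.3 124.8] psi 174.0 w 21.4 F [ 0.5  0.7 -2.6] j6 -2.22 tilt -0.995
 delta tool now cm [-0.48  0.5   3.44] | after turn [-0.16  0.37  3.48] turn -0.003
[[-0.99   0.101 -0.096]
 [ 0.104  0.994 -0.028]
 [ 0.093 -0.037 -0.995]]
[ 0.567  0.345 -0.341 -0.034 -0.982 -2.22 ] [ 0.015 -0.014 -0.076 -0.03  -0.018  0.013]
```

The payload makes each row sag slightly, so the tilt builds up: it's now about 5°. Pressing the foot lightly on the plate should bring it flat again, so I try that clear of the offcuts.

>>> send_rows([
  [[-0.3, 0.3, 1.5, 0, 0], [0, 0.2, 1.3, 0, 0], [0, 0, 0.6, 0, 0], [0, 0, 0.6, 0, 0], [0, 0, 0.6, 0, 0], [0, 0, 0.6, 0, 0]],
])

```text
clock: 7.6
position: [489.4, 133.7, 85.9]
ee_rot: [0.043, 0.998, -0.02, -0.048]
contact_force: [-12.4, 0.3, 36.6]
gripper_width: 21.3
```

```bash
cat >>h.py <<'E'
def st(px,py,z,psi):
    x,y=fromplate(px,py); goto(x,y,z,psi); s=arm.read_state(); R=Ro.from_quat(s['ee_rot']).as_matrix()
    print(" plate",toplate(s['position']).round(1)," toolz",R[:,2].round(3)," slope x,y axes",R[2,:2].round(3))
E
python3 -c "
from h import *
st(-78,126,88,-185.8)"
```

```text
t 7.6 pos [489.4 133.7  85.9] psi 175.0 w 21.3 F [-12.4   0.3  36.6] j6 -2.21 tilt -0.9945
 delta tool now cm [-0.27  0.33 -0.25] | after turn [-0.29  0.34 -0.21] turn 0.013
 plate [[-80.9 122.6]]  toolz [-0.098 -0.036 -0.994]  slope x,y axes [ 0.095 -0.044]
```

>>> send_rows([
  [[0, 0, -0.5, 0, 0], [0, 0, -0.5, 0, 0]],
])

```text
clock: 7.77
position: [489.5, 133.3, 98.0]
ee_rot: [0.041, 0.998, -0.02, -0.048]
contact_force: [-0.2, 0.0, -1.6]
gripper_width: 21.4
```

```bash
python3 -c "
from h import *
st(-78,126,88,-185.8)"
```

```text
t 7.77 pos [489.5 133.3  98. ] psi 175.1 w 21.4 F [-0.2  0.  -1.6] j6 -2.21 tilt -0.9946
 delta tool now cm [-0.37  0.42  0.95] | after turn [-0.28  0.38  1.  ] turn 0.017
 plate [[-80.8 122.2]]  toolz [-0.098 -0.035 -0.995]  slope x,y axes [ 0.094 -0.043]
```

>>> send_rows([
  [[0, 0, 0, 0, 0], [0, 0, 0, 0, 0], [0, 0, 0, 0, 0]],
])

```text
clock: 8.02
position: [488.5, 132.1, 97.2]
ee_rot: [0.041, 0.998, -0.02, -0.049]
contact_force: [0.4, 0.1, -2.3]
gripper_width: 21.2
```

```bash
python3 -c "
from h import *
st(-78,126,88,-185.8)"
```

```text
t 8.02 pos [488.5 132.1  97.2] psi 175.2 w 21.2 F [ 0.4  0.1 -2.3] j6 -2.2 tilt -0.9944
 delta tool now cm [-0.46  0.54  0.85] | after turn [-0.37  0.51  0.92] turn 0.017
 plate [[-81.7 120.9]]  toolz [-0.099 -0.036 -0.994]  slope x,y axes [ 0.096 -0.044]
```

```bash
python3 -c "
from h import *
t=[]
for n in('top','scene'):
    im,d=optics.get_image(n)
    p=arm.read_state()['position']; u,v=proj(n,p)[0].astype(int)
    t.append(cv2.resize(im[v-45:v+45,u-45:u+45],(390,390),interpolation=cv2.INTER_CUBIC)); print(n,u,v)
cv2.imwrite('pics/tilt.png',np.hstack(t))"
```

```text
top 207 172
scene 290 195
```

View pics/tilt.png

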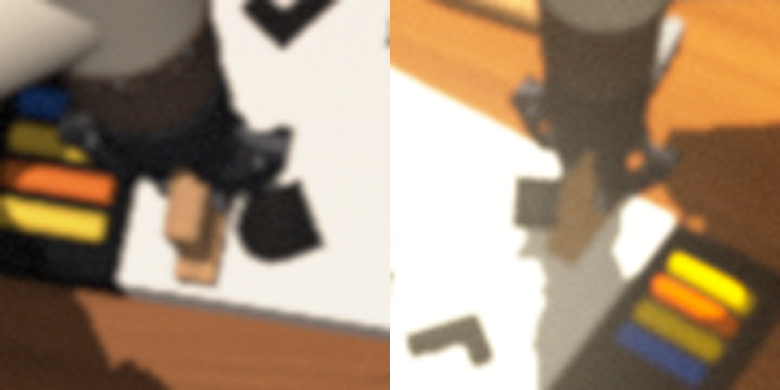

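>>> send_rows([
  [[-0.4, 0, 0.5, 0.02, 0], [0, 0, 0.4, 0, 0], [0, -1.0, 0.1, 0, 0], [0, -1.5, 0, 0, 0], [0, -1.5, 0, 0, 0], [0, -1.5, 0, 0, 0], [0, -1.5, 0, 0, 0], [0, -1.5, 0, 0, 0]],
])

```text
clock: 8.78
position: [483.7, 44.3, 86.7]
ee_rot: [0.05, 0.997, -0.021, -0.049]
contact_force: [-0.2, -0.2, -1.3]
gripper_width: 21.7
```

```bash
python3 -c "
from h import *
st(-78,-190,88,-185.8)"
```

```text
t 8.78 pos [483.7  44.3  86.7] psi 174.1 w 21.7 F [-0.2 -0.2 -1.3] j6 -2.08 tilt -0.9943
 delta tool now cm [  0.04 -22.29   0.91] | after turn [  0.04 -22.31  -0.13] turn -0.001
 plate [[-77.5  33.1]]  toolz [-0.101 -0.036 -0.994]  slope x,y axes [ 0.096 -0.046]
```

>>> send_rows([
  [[0, -1.6, 0.08, 0, 0], [0, -1.6, 0.08, 0, 0], [0, -1.6, 0.08, 0, 0], [0, -1.6, 0.08, 0, 0], [0, -1.6, 0.08, 0, 0], [0, -1.6, 0.08, 0, 0], [0, -1.6, 0.08, 0, 0], [0, -1.6, 0.08, 0, 0]],
])

```text
clock: 9.45
position: [468.8, -94.8, 86.2]
ee_rot: [0.051, 0.997, -0.019, -0.047]
contact_force: [1.2, 1.6, 1.2]
gripper_width: 21.3
```

```bash
python3 -c "
from h import *
st(-78,-190,88,-185.8)
im,d=optics.get_image('scene'); cv2.imwrite('pics/s3.png',cv2.resize(im[130:290,150:350],(750,600)))"
```

```text
t 9.45 pos [468.8 -94.8  86.2] psi 174.0 w 21.3 F [1.2 1.6 1.2] j6 -1.85 tilt -0.9948
 delta tool now cm [-0.05 -8.32  0.18] | after turn [-0.03 -8.32 -0.18] turn -0.004
 plate [[ -78.3 -106.8]]  toolz [-0.096 -0.034 -0.995]  slope x,y axes [ 0.092 -0.044]
```

View pics/s3.png

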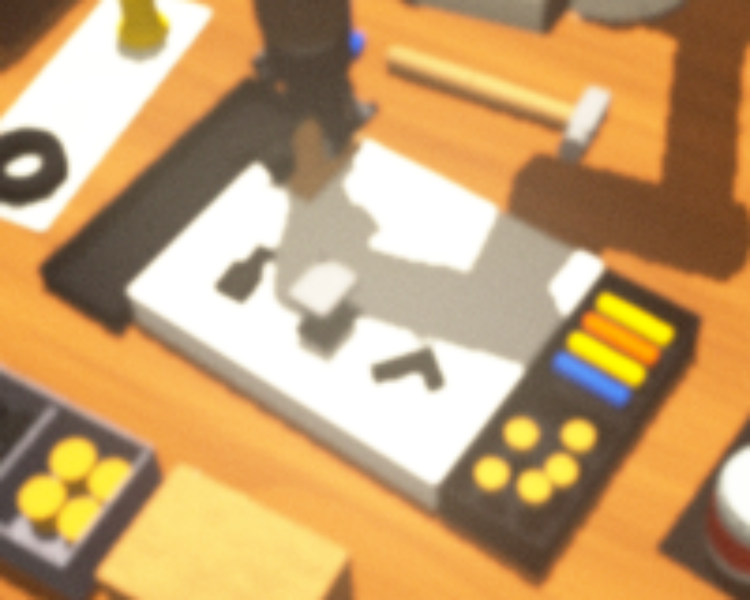

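The scraper at (315,165) has carried the heel and strip to the tray edge; nothing is left behind it. Angle (410,370) and taper (245,270) are still untouched. I push on over the edge.

>>> send_rows([
  [[0, -1.2, 0.05, 0, 0], [0, -1.2, 0.05, 0, 0], [0, -1.2, 0.05, 0, 0], [0, -1.2, 0.05, 0, 0], [0, -1.2, 0.05, 0, 0], [0, -1.2, 0.05, 0, 0], [0, -1.2, 0.05, 0, 0], [0, -1.0, 0.0, 0, 0], [0, -1.0, -0.1, 0, 0]],
])

```text
clock: 10.25
position: [451.1, -211.4, 88.4]
ee_rot: [0.055, 0.997, -0.02, -0.049]
contact_force: [0.3, 0.2, -2.2]
gripper_width: 21.1
```

```bash
python3 -c "
from h import *
st(-78,-190,88,-185.8)
im,d=optics.get_image('top'); cv2.imwrite('pics/t4.png',cv2.resize(im[90:240,180:380],(750,560)))"
```

```text
t 10.25 pos [ 451.1 -211.4   88.4] psi 173.5 w 21.1 F [ 0.3  0.2 -2.2] j6 -1.64 tilt -0.9944
 delta tool now cm [-0.58  3.46 -0.17] | after turn [-0.62  3.46  0.04] turn -0.012
 plate [[ -84.2 -224.6]]  toolz [-0.1   -0.034 -0.994]  slope x,y axes [ 0.095 -0.045]
```

View pics/t4.png

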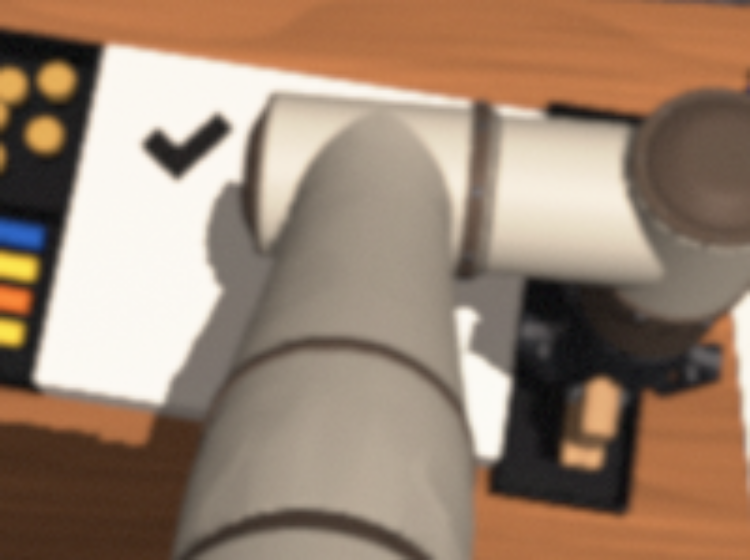

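>>> send_rows([
  [[0, 0, -1.5, 0, 0], [0, 0, -1.5, 0, 0], [0, 0, -1.5, -0.06, 0], [0, 0, -1, -0.12, 0], [0, 0, -0.5, -0.12, 0], [0, 0, 0, -0.12, 0], [0, 0, 0, -0.12, 0], [0, 0, 0, -0.12, 0], [0, 0, 0, -0.12, 0], [0, 0, 0, -0.12, 0]],
])

```text
clock: 11.13
position: [450.3, -213.6, 145.3]
ee_rot: [-0.397, 0.916, 0.009, -0.057]
contact_force: [-0.3, 0.0, -2.7]
gripper_width: 21.2
```

>>> send_rows([
  [[0, 0, 0, -0.12, 0], [0, 0, 0, -0.12, 0], [0, 0, 0, -0.12, 0], [0, 0, 0, -0.12, 0], [0, 0, 0, -0.12, 0]],
])

```text
clock: 11.55
position: [446.9, -214.0, 142.0]
ee_rot: [-0.659, 0.75, 0.029, -0.053]
contact_force: [0.4, 0.3, -1.4]
gripper_width: 21.7
```

```bash
python3 -c "
from h import *
st(120,-90,130,-95.8)
im,d=optics.get_image('scene'); P=cloud('scene',d); q=toplate(P.reshape(-1,3)); z=P[...,2].ravel()
k=(abs(q[:,0])<150)&(q[:,1]<-178)&(q[:,1]>-266)&(z<60)
print(np.histogram(z[k],[-5,3,8,14,20,26,32,40,60]))
i=k&(z>12)&(z<45); print(np.percentile(q[i],[5,50,95],axis=0))
cv2.imwrite('pics/s5.png',cv2.resize(im[130:290,150:350],(750,600)))"
```

```text
t 11.55 pos [ 446.9 -214.   142. ] psi -97.2 w 21.7 F [ 0.4  0.3 -1.4] j6 -0.06 tilt -0.9927
 delta tool now cm [-14.32 -20.4   -1.72] | after turn [-13.77 -20.81   1.2 ] turn -0.025
 plate [[ -88.1 -227.6]]  toolz [-0.118 -0.027 -0.993]  slope x,y axes [0.041 0.113]
(array([268, 635,  85,  82,  67,  67,  34,  54]), array([-5,  3,  8, 14, 20, 26, 32, 40, 60]))
[[-148.93680699 -265.71874504]
 [ -54.09289934 -228.51589036]
 [ 118.92970808 -203.0244175 ]]
```

View pics/s5.png

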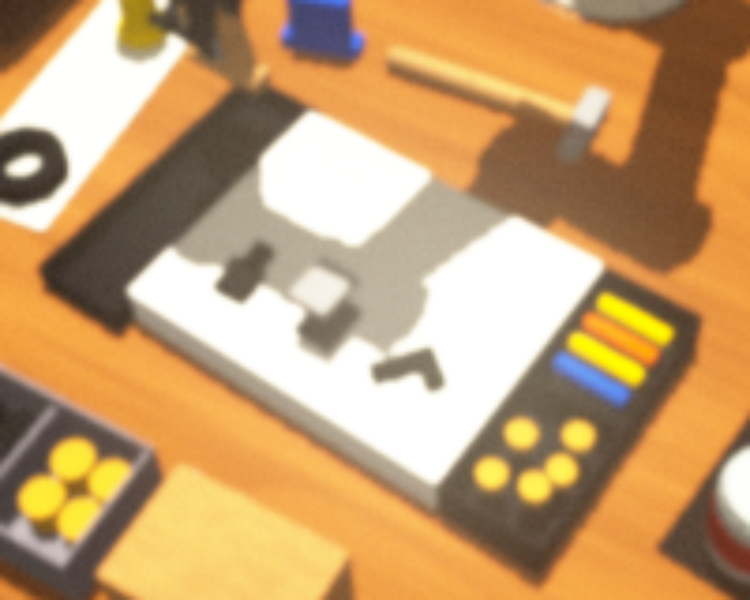

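Both pieces are off the plate; only the taper (245,270) and the angle (410,370) remain. Next, behind the taper.

>>> send_rows([
  [[-1.4, -2.0, -0.28, -0.025, 0], [-1.4, -2.0, -0.28, 0, 0], [-1.4, -2.0, -0.28, 0, 0], [-1.4, -2.0, -0.28, 0, 0], [-1.4, -2.0, -0.28, 0, 0], [-1.4, -2.0, -0.28, 0, 0], [-1.4, -2.0, -0.28, 0, 0], [-1.4, -2.0, -0.28, 0, 0], [-1.4, -2.0, -0.28, 0, 0], [0, 0, 0, 0, 0]],
])

```text
clock: 12.43
position: [642.9, -106.1, 133.0]
ee_rot: [-0.658, 0.75, 0.035, -0.057]
contact_force: [0.8, -0.5, -1.9]
gripper_width: 21.2
```

```bash
python3 -c "
from h import *
st(122,-90,89,-95.8)"
```

```text
t 12.43 pos [ 642.9 -106.1  133. ] psi -97.4 w 21.2 F [ 0.8 -0.5 -1.9] j6 -0.23 tilt -0.9912
 delta tool now cm [-1.29 -3.1   3.99] | after turn [-1.05 -2.59  4.4 ] turn -0.028
 plate [[  96.1 -100.5]]  toolz [-0.131 -0.022 -0.991]  slope x,y axes [0.039 0.127]
```

>>> send_rows([
  [[-0.7, -1.6, -0.2, -0.028, 0], [-0.6, -1.5, -0.2, 0, 0], [0, 0, 1.3, 0, 0], [0, 0, 1.3, 0, 0], [0, -0.3, 1.0, 0, 0], [0, 0, 0, 0, 0]],
])

```text
clock: 12.93
position: [673.3, -97.5, 89.0]
ee_rot: [-0.663, 0.745, 0.038, -0.059]
contact_force: [0.1, 0.3, -2.1]
gripper_width: 21.3
```

```bash
python3 -c "
from h import *
st(122,-90,89,-95.8)"
```

```text
t 12.93 pos [673.3 -97.5  89. ] psi -96.5 w 21.3 F [ 0.1  0.3 -2.1] j6 -0.22 tilt -0.9901
 delta tool now cm [0.12 0.33 0.05] | after turn [0.11 0.34 0.  ] turn -0.012
 plate [[125.4 -88.9]]  toolz [-0.139 -0.021 -0.99 ]  slope x,y axes [0.037 0.135]
```

>>> send_rows([
  [[0, 1.4, 0.3, -0.012, 0], [0, 1.4, 0.25, 0, 0], [0, 1.4, 0.22, 0, 0], [0, 1.4, 0.22, 0, 0], [0, 1.4, 0.22, 0, 0], [0, 1.4, 0.22, 0, 0], [0, 1.2, 0.2, 0, 0], [0, 0, 0, 0, 0]],
])

```text
clock: 13.6
position: [577.4, -90.9, 89.2]
ee_rot: [-0.665, 0.744, 0.032, -0.055]
contact_force: [-0.2, -0.3, -2.5]
gripper_width: 21.4
```

```bash
python3 -c "
from h import *
st(18,-90,88,-95.8)"
```

```text
t 13.6 pos [577.4 -90.9  89.2] psi -96.3 w 21.4 F [-0.2 -0.3 -2.5] j6 -0.24 tilt -0.9918
 delta tool now cm [-0.2   1.11  0.25] | after turn [-0.2   1.13  0.12] turn -0.008
 plate [[ 29.3 -92. ]]  toolz [-0.126 -0.026 -0.992]  slope x,y axes [0.039 0.122]
```

>>> send_rows([
  [[0, 1.1, 0.2, 0, 0], [0, -0.5, -0.5, 0, 0], [0, 0, -1.8, 0, 0], [0, 0, -2.5, 0, 0], [0, 0, -2.5, 0, 0], [0, 0, -1.5, 0, 0]],
])

```text
clock: 14.1
position: [581.5, -89.9, 176.9]
ee_rot: [-0.663, 0.746, 0.034, -0.059]
contact_force: [0.8, -0.1, -2.2]
gripper_width: 21.8
```

```bash
python3 -c "
from h import *
st(118,95,165,-95.8)"
```

```text
t 14.1 pos [581.5 -89.9 176.9] psi -96.6 w 21.8 F [ 0.8 -0.1 -2.2] j6 -0.25 tilt -0.9908
 delta tool now cm [-18.71  -8.19  -0.66] | after turn [-18.56  -8.47   1.19] turn -0.014
 plate [[ 33.3 -90.6]]  toolz [-0.132 -0.027 -0.991]  slope x,y axes [0.042 0.128]
```

>>> send_rows([
  [[-2.1, -0.9, -0.1, 0, 0], [-2.1, -0.9, -0.1, 0, 0], [-2.1, -0.9, -0.1, 0, 0], [-2.1, -0.9, -0.1, 0, 0], [-2.1, -0.9, -0.1, 0, 0], [-2.1, -0.9, -0.1, 0, 0], [-2.1, -0.9, -0.1, 0, 0], [-2.1, -0.9, -0.1, 0, 0], [-1.8, -0.9, 0, 0, 0], [0, 0, 0, 0, 0]],
])

```text
clock: 14.93
position: [699.4, 88.9, 179.1]
ee_rot: [-0.658, 0.751, 0.026, -0.05]
contact_force: [0.8, 0.3, -2.8]
gripper_width: 21.2
```

```bash
python3 -c "
from h import *
st(119,95,90,-95.8)"
```

```text
t 14.93 pos [699.4  88.9 179.1] psi -97.4 w 21.2 F [ 0.8  0.3 -2.8] j6 -0.48 tilt -0.9936
 delta tool now cm [0.09 0.4  9.01] | after turn [0.42 1.36 8.91] turn -0.027
 plate [[132.6  99.2]]  toolz [-0.11  -0.026 -0.994]  slope x,y axes [0.041 0.106]
```

>>> send_rows([
  [[0.1, 0.3, 2.4, -0.027, 0], [0, 0, 2.4, 0, 0], [0, 0, 2.2, 0, 0], [0, 0, 1.5, 0, 0], [0, 0, 0.4, 0, 0], [0, 0, 0, 0, 0]],
])

```text
clock: 15.43
position: [691.0, 85.4, 90.0]
ee_rot: [-0.668, 0.742, 0.025, -0.048]
contact_force: [-0.1, -0.4, -1.7]
gripper_width: 21.6
```

```bash
python3 -c "
from h import *
st(18,95,89,-95.8)"
```

```text
t 15.43 pos [691.   85.4  90. ] psi -95.9 w 21.6 F [-0.1 -0.4 -1.7] j6 -0.45 tilt -0.9942
 delta tool now cm [-1.00e-02  1.06e+01  1.17e+00] | after turn [-1.000e-02  1.066e+01  1.000e-01] turn -0.001
 plate [[124.6  94.8]]  toolz [-0.104 -0.027 -0.994]  slope x,y axes [0.038 0.1  ]
```

>>> send_rows([
  [[0, 1.4, 0.2, 0, 0], [0, 1.4, 0.2, 0, 0], [0, 1.4, 0.17, 0, 0], [0, 1.4, 0.17, 0, 0], [0, 1.4, 0.17, 0, 0], [0, 1.4, 0.17, 0, 0], [0, 1.4, 0.17, 0, 0], [0, 1.2, 0.1, 0, 0], [0, 0, 0, 0, 0]],
])

```text
clock: 16.18
position: [587.0, 95.2, 99.1]
ee_rot: [-0.667, 0.744, 0.018, -0.038]
contact_force: [0.3, -0.4, -2.1]
gripper_width: 21.2
```

```bash
python3 -c "
from h import *
st(18,95,89,-95.8)"
```

```text
t 16.18 pos [587.   95.2  99.1] psi -96.1 w 21.2 F [ 0.3 -0.4 -2.1] j6 -0.53 tilt -0.9964
 delta tool now cm [-0.12  0.14  1.02] | after turn [-0.09  0.21  1.01] turn -0.006
 plate [[20.1 94.1]]  toolz [-0.081 -0.024 -0.996]  slope x,y axes [0.033 0.078]
```

```bash
python3 -c "
from h import *
im,d=optics.get_image('scene'); P=cloud('scene',d); q=toplate(P.reshape(-1,3)); z=P[...,2].ravel(); 
dk=(im.max(2).ravel()<75)
im2,d2=optics.get_image('top'); 
k=dk&(abs(q[:,0])<130)&(abs(q[:,1])<165)&(z<72)&(z>55)
l=np.zeros(k.size,np.uint8); l[k]=1; n,lab,s,c=cv2.connectedComponentsWithStats(l.reshape(d.shape))
for i in range(1,n):
    if s[i,4]>25: m=(lab==i).ravel(); print(c[i].round(),s[i,4],q[m].min(0).round(),q[m].max(0).round(),z[m].mean())
cv2.imwrite('pics/s6.png',np.hstack([cv2.resize(im[140:270,180:330],(400,347)),cv2.resize(im2[90:220,180:330],(400,347))]))"
```

```text
(no output)
```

View pics/s6.png

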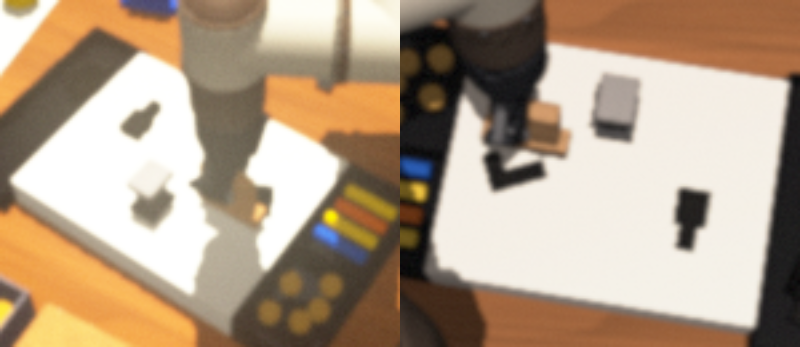

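Right half: the angle lies just in front of the scraper at (515,170) and the taper is at (690,220), both now nearer than the anvil (617,105). I measure their extents in the plate frame.

```bash
python3 -c "
from h import *
im,d=optics.get_image('top'); P=cloud('top',d); z=P[...,2]; q=toplate(P.reshape(-1,3))
k=(im.max(2).ravel()<110)&(abs(q[:,0])<132)&(abs(q[:,1])<166)&(z.ravel()<72)&(z.ravel()>54)
n,lab,s,c=cv2.connectedComponentsWithStats(k.reshape(d.shape).astype(np.uint8))
for i in range(1,n):
    if s[i,4]>20:
        uv=np.argwhere(lab==i)[:,::-1]; r=toplate(ray('top',uv,64)); print(c[i].round(),s[i,4],r.min(0).round(),r.max(0).round())
st(-30,145,150,-185.8)"
```

```text
[260. 139.] 60 [ 38. -13.] [51. 21.]
[221. 154.] 157 [-36.  68.] [  4. 128.]
[289. 170.] 177 [ -66. -102.] [ -6. -75.]
t 16.33 pos [589.5  95.3  98.7] psi -96.2 w 21.5 F [-0.4 -0.  -1.7] j6 -0.53 tilt -0.9966
 delta tool now cm [-4.85  5.68 -4.87] | after turn [ 5.26  5.05 -5.13] turn 1.565
 plate [[22.6 94.4]]  toolz [-0.079 -0.024 -0.997]  slope x,y axes [0.032 0.076]
```

>>> send_rows([
  [[0, -0.3, -2, 0, 0], [0, 0, -2.2, 0, 0], [0, 0, -1.5, 0.06, 0], [-0.5, 0, 0, 0.12, 0], [-0.7, 0, 0, 0.12, 0], [-0.8, 0, 0, 0.12, 0], [-0.8, 0, 0, 0.12, 0], [-0.8, 0, 0, 0.12, 0], [-0.5, 0, 0, 0.12, 0], [0, 0.5, 0, 0.12, 0]],
])

```text
clock: 17.17
position: [625.0, 135.0, 158.9]
ee_rot: [-0.258, 0.965, -0.002, -0.036]
contact_force: [-1.2, 0.2, -2.1]
gripper_width: 21.4
```

>>> send_rows([
  [[0.5, 1, 0, 0.12, 0], [0.5, 1, 0, 0.12, 0], [0.8, 0.8, 0, 0.12, 0], [0.8, 0.5, 0, 0.12, 0], [1, 0, 0, 0.1, 0], [1, 0, 0, 0, 0]],
])

```text
clock: 17.67
position: [574.8, 159.6, 161.6]
ee_rot: [0.042, 0.999, -0.012, -0.032]
contact_force: [0.0, 0.4, -2.6]
gripper_width: 21.4
```

```bash
python3 -c "
from h import *
st(-30,151,130,-185.8)"
```

```text
t 17.67 pos [574.8 159.6 161.6] psi 175.1 w 21.4 F [ 0.   0.4 -2.6] j6 -2.18 tilt -0.9976
 delta tool now cm [ 2.95 -0.45  3.37] | after turn [ 3.15 -0.6   3.16] turn 0.016
 plate [[  1.5 157. ]]  toolz [-0.065 -0.022 -0.998]  slope x,y axes [ 0.063 -0.028]
```

>>> send_rows([
  [[1.5, -0.3, 1, 0.016, 0], [1.3, -0.2, 2, 0, 0], [0, 0, 2, 0, 0], [0, 0, 1.5, 0, 0], [0, 0, 0.7, 0, 0], [0, 0, 0, 0, 0]],
])

```text
clock: 18.17
position: [543.8, 156.4, 92.9]
ee_rot: [0.043, 0.999, -0.011, -0.028]
contact_force: [-0.2, -0.2, -2.9]
gripper_width: 21.5
```

```bash
python3 -c "
from h import *
st(-28,149,88,-185.8)"
```

```text
t 18.17 pos [543.8 156.4  92.9] psi 175.0 w 21.5 F [-0.2 -0.2 -2.9] j6 -2.2 tilt -0.9982
 delta tool now cm [-0.13 -0.15  0.49] | after turn [-0.1  -0.16  0.49] turn 0.014
 plate [[-29.  150.6]]  toolz [-0.057 -0.019 -0.998]  slope x,y axes [ 0.055 -0.024]
```

>>> send_rows([
  [[0, 0, 0.5, 0.014, 0], [0, -1.2, 0.1, 0, 0], [0, -1.6, 0.06, 0, 0], [0, -1.6, 0.06, 0, 0], [0, -1.6, 0.06, 0, 0], [0, -1.6, 0.06, 0, 0], [0, -1.6, 0.06, 0, 0], [0, -1.6, 0.06, 0, 0], [0, -1.6, 0.06, 0, 0]],
])

```text
clock: 18.92
position: [534.9, 23.7, 90.1]
ee_rot: [0.049, 0.999, -0.009, -0.022]
contact_force: [0.4, -0.6, -2.9]
gripper_width: 21.3
```

```bash
python3 -c "
from h import *
st(-30,-205,88,-185.8)"
```

```text
t 18.92 pos [534.9  23.7  90.1] psi 174.4 w 21.3 F [ 0.4 -0.6 -2.9] j6 -2.01 tilt -0.9989
 delta tool now cm [  0.61 -22.26   0.68] | after turn [  0.54 -22.27   0.21] turn 0.003
 plate [[-24.5  17.7]]  toolz [-0.045 -0.015 -0.999]  slope x,y axes [ 0.044 -0.02 ]
```

>>> send_rows([
  [[0.1, -1.6, 0.15, 0, 0], [0.1, -1.6, 0.12, 0, 0], [0.1, -1.6, 0.08, 0, 0], [0.1, -1.6, 0.06, 0, 0], [0.1, -1.6, 0.06, 0, 0], [0, -1.6, 0.06, 0, 0], [0, -1.6, 0.06, 0, 0], [0, -1.4, 0.06, 0, 0]],
])

```text
clock: 19.58
position: [513.5, -119.1, 92.1]
ee_rot: [0.053, 0.998, -0.008, -0.017]
contact_force: [0.4, 0.0, -3.0]
gripper_width: 21.4
```

```bash
python3 -c "
from h import *
st(-30,-212,88,-185.8)"
```

```text
t 19.58 pos [ 513.5 -119.1   92.1] psi 173.9 w 21.4 F [ 0.4  0.  -3. ] j6 -1.77 tilt -0.9993
 delta tool now cm [-0.2  -8.54  0.55] | after turn [-0.14 -8.55  0.41] turn -0.005
 plate [[ -31.4 -126.5]]  toolz [-0.036 -0.014 -0.999]  slope x,y axes [ 0.034 -0.017]
```

>>> send_rows([
  [[0, -0.8, 0.4, 0, 0], [0, -1.1, 0.2, 0, 0], [0, -1.1, 0.1, 0, 0], [0, -1.1, 0.05, 0, 0], [0, -1.1, 0.05, 0, 0], [0, -1.1, 0.03, 0, 0], [0, -1.0, 0, 0, 0], [0, -0.8, 0, 0, 0], [0, 0, 0, 0, 0]],
])

```text
clock: 20.33
position: [501.4, -213.1, 87.3]
ee_rot: [0.056, 0.998, -0.008, -0.015]
contact_force: [-0.8, -0.0, -2.4]
gripper_width: 21.3
```

```bash
python3 -c "
from h import *
st(-30,-222,95,-185.8)"
```

```text
t 20.33 pos [ 501.4 -213.1   87.3] psi 173.5 w 21.3 F [-0.8 -0.  -2.4] j6 -1.6 tilt -0.9994
 delta tool now cm [-0.38 -0.08 -0.78] | after turn [-0.4  -0.08 -0.77] turn -0.012
 plate [[ -34.  -221.2]]  toolz [-0.031 -0.014 -0.999]  slope x,y axes [ 0.029 -0.017]
```

>>> send_rows([
  [[0, 0, -2, 0, 0], [0, 0, -3, 0, 0], [0, 0, -3, 0, 0], [0, 1.5, -2, 0, 0], [0, 2.5, 0, 0, 0], [0, 3.0, 0, 0, 0], [0, 3.0, 0, 0, 0], [0, 3.0, 0, 0, 0], [0, 3.0, 0, 0, 0], [0, 3.0, 0, 0, 0]],
])

```text
clock: 21.17
position: [525.3, -20.4, 186.8]
ee_rot: [0.061, 0.998, -0.007, -0.018]
contact_force: [0.9, 0.4, -2.1]
gripper_width: 21.4
```

```bash
python3 -c "
from h import *
st(-30,-222,95,-185.8)
im,d=optics.get_image('scene'); im2,d2=optics.get_image('top')
g=np.hstack([cv2.resize(im[130:260,150:300],(400,347)),cv2.resize(im2[100:230,240:390],(400,347))])
cv2.imwrite('pics/s7.png',np.clip(255*(g/255.)**0.6,0,255).astype(np.uint8))"
```

```text
t 21.17 pos [525.3 -20.4 186.8] psi 173.0 w 21.4 F [ 0.9  0.4 -2.1] j6 -1.96 tilt -0.9993
 delta tool now cm [ -0.71 -19.34   9.46] | after turn [  0.03 -19.49   9.18] turn -0.022
 plate [[-29.7 -27.1]]  toolz [-0.036 -0.011 -0.999]  slope x,y axes [ 0.034 -0.015]
```

View pics/s7.png

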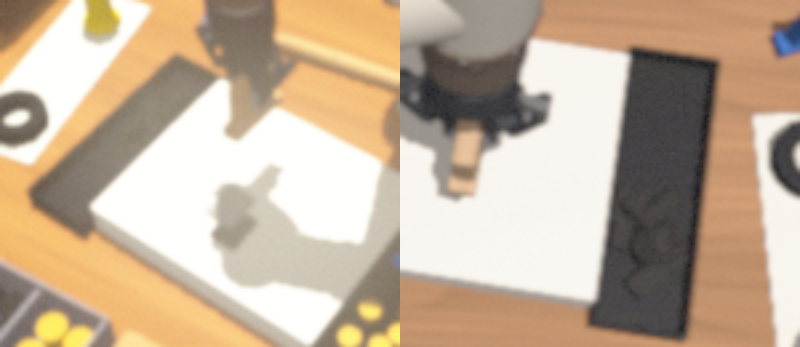

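All offcuts are off the plate and piled in the tray at about (650,235) in the right half. Now I turn the scraper for the mat and check the tray depth numerically.

>>> send_rows([
  [[0, 0, 0, -0.12, 0], [0, 0, 0, -0.12, 0], [0, 0, 0, -0.12, 0], [0, 0, 0, -0.12, 0], [0, 0, 0, -0.12, 0], [0, 0, 0, -0.12, 0], [0, 0, 0, -0.12, 0], [0, 0, 0, -0.12, 0], [0, 0, 0, -0.12, 0], [0, 0, 0, -0.12, 0]],
])

```text
clock: 22.1
position: [523.2, -17.3, 184.1]
ee_rot: [-0.536, 0.844, 0.007, -0.021]
contact_force: [-0.1, -0.8, -2.1]
gripper_width: 21.6
```

>>> send_rows([
  [[0, 0, 0, -0.12, 0], [0, 0, 0, -0.12, 0], [0, 0, 0, -0.12, 0]],
])

```text
clock: 22.35
position: [522.2, -18.2, 183.3]
ee_rot: [-0.684, 0.729, 0.011, -0.02]
contact_force: [-0.7, -0.5, -1.9]
gripper_width: 21.4
```

```bash
python3 -c "
from h import *
goto(494.5,416,185,-97.8)
im,d=optics.get_image('top'); P=cloud('top',d).reshape(-1,3); q=toplate(P); z=P[:,2]
k=(abs(q[:,0])<148)&(q[:,1]<-179)&(q[:,1]>-265)&(z<80)
print(np.histogram(z[k],[-10,3,8,14,20,26,32,40,50,80])[0])
i=k&(z>9)&(z<75); print(np.percentile(q[i],[2,50,98],axis=0).round(), np.percentile(z[i],99))
k=(abs(q[:,0])<130)&(abs(q[:,1])<165)&(z>56)&(z<70)&(im.max(2).ravel()<90); print('dark on plate',k.sum())"
```

```text
t 22.35 pos [522.2 -18.2 183.3] psi -93.6 w 21.4 F [-0.7 -0.5 -1.9] j6 -0.34 tilt -0.9989
 delta tool now cm [-43.15   5.52  -0.55] | after turn [-42.64   8.64  -0.17] turn 0.073
[ 935 1204   49  293   96  139  163   17    0]
[[-108. -256.]
 [ -51. -221.]
 [  -2. -183.]] 41.40697190221559
dark on plate 0
```

>>> send_rows([
  [[-3, 0.4, -0.1, 0.01, 0], [-3, 0.4, -0.1, 0.01, 0], [-3, 0.4, -0.1, 0.01, 0], [-3, 0.4, -0.1, 0.01, 0], [-3, 0.4, -0.1, 0.01, 0], [-3, 0.5, -0.1, 0.01, 0], [-3, 0.5, -0.1, 0.01, 0], [-3, 0.5, -0.1, 0, 0], [-3, 0.5, -0.1, 0, 0], [-3, 0.5, -0.1, 0, 0]],
])

```text
clock: 23.23
position: [510.9, 289.6, 188.2]
ee_rot: [-0.644, 0.765, 0.011, -0.024]
contact_force: [0.6, -0.0, -1.5]
gripper_width: 21.4
```

```bash
python3 -c "
from h import *
goto(494.5,416,175,-97.8)"
```

```text
t 23.23 pos [510.9 289.6 188.2] psi -99.8 w 21.4 F [ 0.6 -0.  -1.5] j6 -0.94 tilt -0.9986
 delta tool now cm [-12.2    3.71   1.22] | after turn [-12.3    3.34   1.32] turn -0.035
```

>>> send_rows([
  [[-2.6, 0.7, 0, -0.015, 0], [-2.6, 0.7, 0, -0.01, 0], [-2.6, 0.7, 0, -0.01, 0], [-2.4, 0.7, 0.5, 0, 0], [-1.5, 0.5, 0.5, 0, 0], [0, 0, 0.5, 0, 0], [0, 0, 0, 0, 0]],
])

```text
clock: 23.82
position: [493.2, 420.8, 168.1]
ee_rot: [-0.654, 0.756, 0.011, -0.025]
contact_force: [-0.5, -0.9, -1.6]
gripper_width: 21.5
```

```bash
python3 -c "
from h import *
goto(494.5,416,130,-97.8)
p=np.array(arm.read_state()['position'])
for n in('scene','top'):
    im,d=optics.get_image(n); P=cloud(n,d); k=(np.hypot(P[...,0]-p[0],P[...,1]-p[1])<60)&(abs(P[...,2]-p[2]+10)<35)&(d>0)
    h=cv2.cvtColor(im,cv2.COLOR_BGR2HSV); k=k&(h[...,0]<20)&(h[...,1]>70)&(h[...,2]>60)
    q=P[k]
    for a,b in((-45,-16),(-16,20),(20,48)):
        s=q[(q[:,2]>p[2]+a)&(q[:,2]<p[2]+b)]
        if len(s)>10: print(n,a,len(s),[np.round(x,1) for x in cv2.minAreaRect(s[:,:2].astype(np.float32))],np.percentile(s[:,2],[2,98]).round(1)-p[2].round(1), s[:,1].min().round(),s[:,1].max().round())
"
```

```text
t 23.82 pos [493.2 420.8 168.1] psi -98.3 w 21.5 F [-0.5 -0.9 -1.6] j6 -1.07 tilt -0.9985
 delta tool now cm [ 0.36 -0.39  3.8 ] | after turn [ 0.45 -0.19  3.81] turn -0.009
scene -45 161 [array([493.5, 419.7]), array([90.6, 27.5]), np.float64(80.4)] [-35.7 -16.1] 375.0 466.0
scene -16 150 [array([505.7, 424.4]), array([27.8, 82.4]), np.float64(5.6)] [-15.9  18.4] 382.0 464.0
scene 20 16 [array([504.5, 417.4]), array([67.3, 10.4]), np.float64(88.5)] [20.2 24.6] 384.0 451.0
top -45 119 [array([490.1, 400. ]), array([58.4, 25.7]), np.float64(82.8)] [-33.6 -16.3] 370.0 430.0
top -16 104 [array([489.2, 397.3]), array([37.5, 46.8]), np.float64(73.6)] [-14.1  19.1] 378.0 422.0
```

>>> send_rows([
  [[0, -0.2, 2, -0.009, 0], [0, -0.1, 2.5, 0, 0], [0, -0.1, 2.5, 0, 0], [0, -0.1, 2, 0, 0], [0, 0, 1, 0, 0], [0, 0, 0, 0, 0]],
])

```text
clock: 24.42
position: [499.0, 412.7, 72.2]
ee_rot: [-0.653, 0.757, 0.011, -0.019]
contact_force: [0.1, -0.4, -2.7]
gripper_width: 21.2
```

```bash
python3 -c "
from h import *
goto(494.5,418,39,-97.8); print(Ro.from_quat(arm.read_state()['ee_rot']).as_matrix().round(3))"
```

```text
t 24.42 pos [499.  412.7  72.2] psi -98.4 w 21.2 F [ 0.1 -0.4 -2.7] j6 -1.05 tilt -0.999
 delta tool now cm [-0.51  0.39  3.33] | after turn [-0.46  0.52  3.32] turn -0.01
[[-0.146 -0.988 -0.043]
 [-0.989  0.146 -0.009]
 [ 0.015  0.042 -0.999]]
```

>>> send_rows([
  [[-0.3, 0.2, 1.2, -0.01, 0], [-0.2, 0.2, 1, 0, 0], [0, 0, 0.7, 0, 0], [0, 0, 0.3, 0, 0], [0, 0, 0.2, 0, 0], [0, 0, 0, 0, 0]],
])

```text
clock: 24.92
position: [497.2, 419.7, 42.2]
ee_rot: [-0.657, 0.753, 0.01, -0.015]
contact_force: [1.0, 1.7, -2.3]
gripper_width: 21.3
```

```bash
python3 -c "
from h import *
goto(494.5,418,38,-97.8)"
```

```text
t 24.92 pos [497.2 419.7  42.2] psi -97.8 w 21.3 F [ 1.   1.7 -2.3] j6 -1.05 tilt -0.9993
 delta tool now cm [0.2  0.23 0.43] | after turn [0.2  0.24 0.42] turn 0.001
```

>>> send_rows([
  [[0.1, 0.2, 0.3, 0, 0], [0, 0, 0.3, 0, 0], [0, 0, 0.3, 0, 0]],
])

```text
clock: 25.17
position: [497.7, 421.1, 40.9]
ee_rot: [-0.659, 0.752, 0.009, -0.011]
contact_force: [-3.3, -0.6, 11.2]
gripper_width: 21.4
```

```bash
python3 -c "
from h import *
goto(494.5,418,38,-97.8)"
```

```text
t 25.17 pos [497.7 421.1  40.9] psi -97.5 w 21.4 F [-3.3 -0.6 11.2] j6 -1.05 tilt -0.9996
 delta tool now cm [0.35 0.27 0.3 ] | after turn [0.35 0.28 0.29] turn 0.005
```

On the mat with about 11 N of contact force; I open the gripper and lift off.

>>> send_rows([
  [[0, 0, 0, 0, 0.3], [0, 0, 0, 0, 0.5], [0, 0, 0, 0, 0.6], [0, 0, 0, 0, 0.6], [0, 0, 0, 0, 0.6]],
])

```text
clock: 25.58
position: [498.8, 423.1, 43.6]
ee_rot: [-0.66, 0.752, 0.009, -0.007]
contact_force: [-0.0, -0.5, 0.0]
gripper_width: 51.6
```

>>> send_rows([
  [[0, 0, -1.5, 0, 0.6], [0, 0, -2.5, 0, 0.6], [0, 0, -3, 0, 0.6], [0, 0, -3, 0, 0.6], [0, 0, -3, 0, 0.6], [0, 0, -3, 0, 0.6], [0, 0, -2, 0, 0.6], [3.5, 0, 0, 0, 0.6], [4, 0, 0, 0, 0.6], [4, 0, 0, 0, 0.6]],
])

```text
clock: 26.42
position: [489.1, 311.3, 227.3]
ee_rot: [-0.662, 0.75, 0.008, -0.009]
contact_force: [0.7, -0.9, 0.7]
gripper_width: 51.1
```

>>> send_rows([
  [[4, 0, 0, 0, 0.6], [4, 0, 0, 0, 0.6], [4, 0, 0, 0, 0.6], [3, 0, 0, 0, 0.6], [0, 0, 0, 0, 0.6], [0, 0, 0, 0, 0.6]],
])

```text
clock: 26.92
position: [466.1, 149.4, 228.1]
ee_rot: [-0.66, 0.751, 0.009, -0.009]
contact_force: [0.9, 0.7, 0.6]
gripper_width: 51.2
```

```bash
python3 - <<'E'
from h import *
goto(494.5,418,38,-97.8)
ims=[]
for n in("top","scene"):
    im,d=optics.get_image(n); ims.append(im); P=cloud(n,d).reshape(-1,3)
    def near(c,r,z0,z1): return P[(np.hypot(P[:,0]-c[0],P[:,1]-c[1])<r)&(P[:,2]>z0)&(P[:,2]<z1)]
    R={}
    for nm,c,z,r in(("tin",(608,400),(87,94),50),("jar",(381,431),(80,90),50),("reel",(583,-385),(23,30),50),("spool",(358,-405),(82,90),50),("rib",(495,418),(77,88),48)):
        q=near(c,r,*z); a=cv2.minAreaRect(q[:,:2].astype(np.float32)); R[nm]=np.array(a[0]); print(n,nm,len(q),[np.round(x,1) for x in a],q[:,2].mean().round(1))
    m=(R["tin"]+R["jar"])/2; e=R["tin"]-R["jar"]; e/=np.hypot(*e); dd=R["rib"]-m
    print("off along/across",dd@e,dd@[-e[1],e[0]],"line deg",np.degrees(np.arctan2(e[1],e[0])))
g=np.hstack([cv2.resize(ims[0][90:240,60:260],(400,300)),cv2.resize(ims[1][170:300,310:490],(400,300))])
cv2.imwrite("pics/fin.png",g)
E
```

```text
t 26.92 pos [466.1 149.4 228.1] psi -97.4 w 51.2 F [0.9 0.7 0.6] j6 -0.75 tilt -0.9997
 delta tool now cm [-27.03   0.17  18.98] | after turn [-27.     0.83  19.01] turn 0.008
top tin 0 [array([0., 0.]), array([0., 0.]), np.float64(0.0)] nan
top jar 0 [array([0., 0.]), array([0., 0.]), np.float64(0.0)] nan
top reel 547 [array([ 582.6, -385.9]), array([88.5, 87.4]), np.float64(72.3)] 26.9
top spool 477 [array([ 357.8, -408.1]), array([63. , 61.1]), np.float64(49.3)] 86.1
top rib 20 [array([491.7, 385.1]), array([11. , 22.1]), np.float64(56.5)] 78.8
off along/across nan nan line deg nan
scene tin 361 [array([608.6, 402.3]), array([72.9, 70. ]), np.float64(58.7)] 92.0
scene jar 216 [array([382.8, 434.8]), array([64.2, 65.4]), np.float64(71.8)] 86.9
scene reel 210 [array([ 583.3, -383.5]), array([88.9, 86.9]), np.float64(74.7)] 27.3
scene spool 127 [array([ 357., -404.]), array([65.6, 61.4]), np.float64(27.3)] 86.7
scene rib 134 [array([499. , 420.1]), array([68.3, 23.2]), np.float64(80.2)] 80.7
off along/across 2.9967335389099494 1.9672028526021907 line deg -8.193018582619016<stdin>:9: RuntimeWarning: Mean of empty slice.
  ret = ret.dtype.type(ret / rcount)
<stdin>:10: RuntimeWarning: invalid value encountered in divide
```

View pics/fin.png

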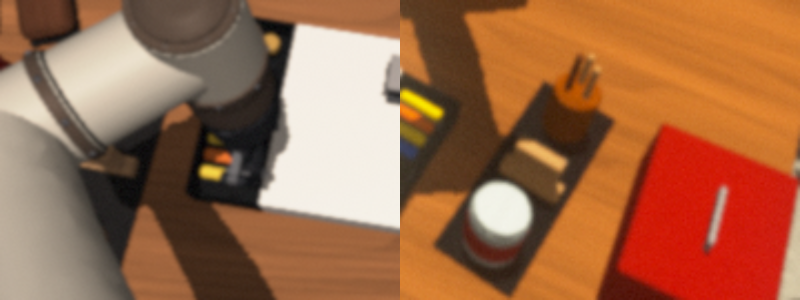

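The right half shows the scraper at (535,165), upright and midway between tin (500,220) and jar (577,100): 3 mm off along the line, 2 mm across, and under 2° off square. The bystanders haven't moved, so I hand the job in.

```bash
python3 -c "
from h import *
im,d=optics.get_image('top'); P=cloud('top',d).reshape(-1,3); q=toplate(P); z=P[:,2]
i=(abs(q[:,0])<148)&(q[:,1]<-179)&(q[:,1]>-265)&(z>9)&(z<75); print(i.sum(),np.percentile(q[i],[1,99],axis=0).round(), z[i].max())
print(job.job_done())"
```

```text
742 [[-111. -258.]
 [   4. -182.]] 44.202680616313025
the job is handed in; nothing more can be done
None
```

The job is handed in, and my last checks put every requirement within its limits. I gripped the wooden scraper by its rib and swept the heel and strip into the tray. Then I drew the taper and angle back past the anvil and swept those in too. The scraper went back on the mat, released, at about 27 s of the 72 s.

**Offcuts:** before hand-in the pile lay inside the tray outline, its highest point about 44 mm (limit 50 mm). No dark piece was left on the plate. I checked the pile as a whole, not piece by piece.

**Scraper:** the scene camera shows it upright, about 3 mm off midway along the tin–jar line, 2 mm off across it, and 1.6° off square. The arm hid the mat from the top camera, so this rests on one view.

**Tin, jar, reel and spool:** all within about 2 mm of where they started. The tin and jar were also only re-measured in the scene view.

**Problems and disagreements:**
- The two cameras disagreed by about 5 mm in y throughout.
- The tool tilted up to about 8° while carrying the scraper. The scraper seems to have pivoted in the grip when I pressed its foot on the plate (36 N at the wrist), and it stood flat once released.

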